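Load the vial lift rack and hold its cam lever at full lift

ROBOT

A 6-joint arm with a two-finger parallel gripper is mounted at the origin on a cart in front of the work surface, level with it; the furniture and walls round the work are solid. World frame = base frame: x ahead of the robot, y to its left, z up, the work surface at z = 0. Lengths are in m, angles in degrees, forces in N, time in s.
With the tool pointing down it reaches from about 0.375 to 0.9 m from the base axis. Payload 3.1 kg.
Tool frame: the origin (TCP) lies on the centre line of the jaws, within the pads' length; the fingertips stand 17 mm ahead of it and the grasp point (between the pads) lies 2 mm behind it; z points along the fingers, y is the line along which they close (so a half turn about z gives the same grasp; the last joint's range is limited). The gripper opens to 87 mm and grips with 3 to 60 N. Pads are 19 mm wide; open, the fingers measure 117 mm over their backs; the gripper's body (75 mm by 190 mm) begins 51 mm behind the grasp point.
Start: joints at [59.788, 30.224, 82.088, -0, 67.689, -10.227], TCP at [0.214, 0.587, 0.24] pointing down, gripper open.
Joint ranges: [-176.69, 176.69], [-43.24, 126.21], [12.49, 139.97], [-82, 262], [0, 151.66], [-163.58, 163.58]. Speed limits (degrees/s): [159.86, 159.86, 180, 180, 180, 180].

INTERFACE

Orientations are given as a 3x3 rotation matrix whose columns are the frame's x, y, z axes.
In Python, from rig import bot, imaging, finder gives the robot as it stands. The module is installed in compiled form; this text tells all that it offers.
- The arm moves only by the tool play_rows, never from a script. Its argument "motion" is a list that holds one entry, the list of rows, each a list of 6 numbers: the shift along the tool's x, y, z in m, then the turn, a rotation vector about the tool's x, y, z in degrees. In form: [[[dx, dy, dz, wx, wy, wz], ...]]. A call has 1 to 8 rows; each row is the pose to reach, as a shift and turn from the pose commanded when the call began, along the tool's axes at that moment; what a row does not reach only later rows make up. A row lasts 1/12 s, in which the tool goes at most 41.7 mm and 7.16 degrees, less where a joint would pass 70% of its speed; a pose out of reach is approached as far as the arm can. A call with a gripper value outside its range is refused whole. "fingers" is the finger opening in m, from 0 to 0.087, set as the call begins (left out, the last holds). The fingers move at their own pace and stop on an object; the grip force is fixed at half the most. Time passes only in rows, so rows that repeat a pose let the fingers close. It gives the time, the measured TCP pose, the force, the opening and the grip force at its end, in the units of the state.
- bot.read_state(): the state, without advancing time (a new reading comes with each control period).
- imaging.capture(name): name is "scene" or "side" or "wrist"; returns a dict with "frame" (420x560x3 uint8, red, green, blue), "camera_matrix" (3x3 intrinsics, pixels), "R" (3x3) and "t" (3): a world point X has camera coordinates R X + t. Camera axes: x right, y down, z forward; pixel columns grow to the right and rows downward; lengths in m; the calibration is good to about 2 mm. A picture is of the moment at which its call begins. There is no depth.
- bot.hand_in(): hands the job in; it is judged then, once.
Trained networks look in the newest picture that a camera, given by its name, has taken for a name from the list of things; names that differ only in an ending like _2 or _b are one class to them, and where a whole thing is asked for, a point or a joint stands for the part that bears it (a point fixed in the world has none). Each returns a list of dicts, best first, with "confidence" (0 to 1); they miss things now and then, are a little off and sometimes report something else, mostly with a low value. They report only what shows in the picture. A call takes as long as a camera call.
- finder.recognise(camera, name): "at" ([x, y, z] in m, in world coordinates, good to about 4 mm: the middle of the surface that is visible of it).
- finder.outline_of(camera, name): "pixels" (420x560 bool, what is visible of it).
The state is a dict: "time_s": time; "joint_positions": joint angles; "qvel": joint speeds; "tau": joint torques, N m; "position": TCP position; "tcp_rot": TCP orientation; "force": force on the tool from outside, world axes, zero at the start; "moment": the same for the moment, N m; "opening": opening from 0.0 (shut) to 1.0 (fully open); "grasp_force": force on a finger pad.
Only numpy, scipy, OpenCV 4.12 (cv2) and the standard library are available. Lean on these libraries where they do the work, as an engineer would, in place of code of your own. Each camera call takes 0.05 s, during which the arm holds its last target. There are 200 camera calls.

TASK

Stand the two corked vials from the bench in the two empty cells of the vial rack, one in each cell, upright and resting on the cell's seat. Then swing the rack's cam lever up from its rest until it stands straight up, where the cam lifts the row of vials highest and their contents show above the cell walls for reading, and finish while still holding the lever there: it is sprung and drops back if let go. Leave the other things on the bench where they are.

Things in the scene. Friction and masses are not known exactly. Their poses are not given: they have to be found in the camera images.
- vial_a: loose on the bench at the start: a corked clear glass vial, 21 mm across, 60 mm tall (glass body up to 52 mm, then the cork, 15 mm across), 18 to 31 g; origin at the centre of its underside, z up its axis
- vial_b: loose on the bench at the start: a corked clear glass vial, 21 mm across, 60 mm tall (glass body up to 52 mm, then the cork, 15 mm across), 18 to 31 g; origin at the centre of its underside, z up its axis
- vial_c: already stands in rack cell 2 and stays there: a corked clear glass vial, 21 mm across, 60 mm tall (glass body up to 52 mm, then the cork, 15 mm across), 18 to 31 g; origin at the centre of its underside, z up its axis
- vial_d: already stands in rack cell 4 and stays there: a corked clear glass vial, 21 mm across, 60 mm tall (glass body up to 52 mm, then the cork, 15 mm across), 18 to 31 g; origin at the centre of its underside, z up its axis
- rack: vial lift rack, fixed to the bench: aluminium base 84 x 164 x 8 mm, end plates, one row (36 x 140 mm outside) of four square cells with grey walls; cell floors 70 mm, wall tops 96 mm above the bench. Origin: centre of the base's underside; x across the row, away from the robot, y along the row, z up. Cells 1 to 4 lie at y = -48, -16, +16, +48 mm; cell 1 is next to the lever
- seat_1 (a point): centre of the white square seat (24 mm) that forms the floor of rack cell 1 (empty at the start, nearest the lever); it rises and falls with the lift; the cell round it is 28 x 28 mm inside, its walls and dividers 4 mm thick and reaching 26 mm above the seat while the lift is down
- seat_2 (a point): centre of the white square seat (24 mm) that forms the floor of rack cell 2 (holds vial_c); it rises and falls with the lift; the cell round it is 28 x 28 mm inside, its walls and dividers 4 mm thick and reaching 26 mm above the seat while the lift is down
- seat_3 (a point): centre of the white square seat (24 mm) that forms the floor of rack cell 3 (empty at the start); it rises and falls with the lift; the cell round it is 28 x 28 mm inside, its walls and dividers 4 mm thick and reaching 26 mm above the seat while the lift is down
- seat_4 (a point): centre of the white square seat (24 mm) that forms the floor of rack cell 4 (holds vial_d); it rises and falls with the lift; the cell round it is 28 x 28 mm inside, its walls and dividers 4 mm thick and reaching 26 mm above the seat while the lift is down
- cam_axis (a point): point on the camshaft's axis level with the middle of the grip: in the rack's frame at (0, -120, 26) mm. The axis runs along the rack's y. The lever itself (a rod 8 mm thick) swings in the plane y = -92 mm, the grip spans y = -98 to -142 mm
- handle (a point): centre of the black grip of the lever: a round bar 20 mm thick and 44 mm long, parallel to the camshaft (the rack's y), standing out from the lever's end, 112 mm from the camshaft's axis. It revolves freely on its pin, so a pinch across it keeps its attitude as the lever swings. At rest it lies on the robot's side of the rack (its -x), 45 mm above the bench; with the lever straight up 138 mm
- cam_lever (a joint): angle of the cam lever, rad. 0: at rest, pointing along the rack's -x and 0.17 rad above the horizontal. It grows as the grip swings up and over towards the rack's +x. At 1.40 the lever stands straight up and the lift is highest; beyond that the lift falls again; stop at 2.1. A spring pulls it back to 0 (about 2 N at the grip when straight up)
- lift (a joint): height of the lift bar with the four seats above its rest, m; driven by the cam: 0 at rest, 0.012 at the highest point
- brass_weight: bystander: brass weight with a knob, 22 mm across, 38 mm tall, standing near the loose vials; origin under its centre
- beaker: bystander: small empty glass beaker, 47 mm across, 56 mm tall; origin under its centre
- amber_bottle: bystander: brown bottle with a black cap, 62 mm across, 141 mm tall; origin under its centre
- wash: bystander: white squeeze bottle with a bent spout, 62 mm across, 187 mm tall; origin near the middle of its underside
- small_bottle: bystander: small brown bottle with a white cap, 45 mm across, 93 mm tall; origin under its centre

How it is judged:
By the outcome, as a careful person would: the job done as asked, in the order asked, and still so for the second after the job is handed in, while the arm keeps its last pose, push and grip.
It also fails if it takes over 61 s, if anything falls off the work surface, if the arm or the gripper's body presses on something with over 40 N, if the wrist force passes 120 N, or if a joint passes its speed limit or range.

## Working session

There is one attempt and no reset: what is moved stays moved. The work goes in short steps, Python scripts to look and compute and a tool call to move; the robot and the scene stay as the last step left them, time stands still between calls to the robot, and variables do not carry over. Pictures are saved under pics/ and viewed, at most 10 in all, crops included, and the job is handed in when it is done.

Besides the shell and the picture viewer there is one more tool, called after "Call:" as name(argument=value, ...) on one line, values as JSON. play_rows: Moves the arm, as the interface text tells. Its arguments: {"type":"object","properties":{"motion":{"type":"array"},"fingers":{"type":"number"}},"required":["motion"]}

```bash
mkdir -p pics; cat > h.py <<'E'
import numpy as np, cv2
from rig import bot, imaging, finder
def cap(n,f=None):
    c=imaging.capture(n)
    if f: cv2.imwrite('pics/'+f,c['frame'][:,:,::-1])
    return c
def ray(c,u,v,z):
    K,R,t=c['camera_matrix'],np.array(c['R']),np.array(c['t'])
    d=R.T@np.linalg.solve(np.array(K),[u,v,1]); o=-R.T@t
    return o+d*(z-o[2])/d[2]
def proj(c,X):
    p=np.array(c['camera_matrix'])@(np.array(c['R'])@np.array(X)+c['t']); return p[:2]/p[2]
E
python3 - <<'E'
from h import *
np.set_printoptions(precision=4,suppress=True)
s=bot.read_state(); print(s['time_s'],s['position'],np.array(s['tcp_rot']))
for n in ['scene','side','wrist']:
    c=cap(n,n+'0.png'); print(n,-np.array(c['R']).T@c['t'],np.array(c['R'])[2])
    for k in ['vial_a','rack','handle','seat_1','brass_weight','beaker']:
        print(k,[(np.round(d['at'],3),round(d['confidence'],2)) for d in finder.recognise(n,k)[:5]])
a=[cv2.imread('pics/%s0.png'%n) for n in('scene','side')]
E
```

```text
0.0 [0.2132 0.5868 0.2386] [[-0.9398  0.3418 -0.001 ]
 [ 0.3418  0.9398 -0.0018]
 [ 0.0003 -0.0021 -1.    ]]
scene [-0.3444 -0.8619  0.9552] [ 0.6055  0.5506 -0.5746]
vial_a [(array([ 0.616, -0.288,  0.04 ]), 0.65), (array([ 0.413, -0.357,  0.039]), 0.63), (array([ 0.568, -0.106,  0.036]), 0.62), (array([0.58 , 0.031, 0.109]), 0.46)]
rack [(array([ 0.582, -0.034,  0.051]), 0.67)]
handle []
seat_1 [(array([ 0.576, -0.012,  0.057]), 0.49)]
brass_weight [(array([ 0.615, -0.288,  0.04 ]), 0.41), (array([ 0.524, -0.348,  0.021]), 0.38), (array([ 0.579, -0.033,  0.052]), 0.32)]
beaker [(array([0.705, 0.036, 0.048]), 0.66)]
side [ 0.3692 -0.8818  0.7242] [ 0.1667  0.7898 -0.5903]
vial_a [(array([ 0.594, -0.035,  0.11 ]), 0.66), (array([ 0.617, -0.291,  0.039]), 0.64), (array([ 0.422, -0.361,  0.039]), 0.56)]
rack [(array([ 0.581, -0.058,  0.05 ]), 0.84), (array([ 0.618, -0.288,  0.039]), 0.63), (array([ 0.424, -0.362,  0.043]), 0.43)]
handle [(array([ 0.508, -0.158,  0.05 ]), 0.6)]
seat_1 [(array([ 0.578, -0.012,  0.054]), 0.75)]
brass_weight [(array([ 0.566, -0.114,  0.039]), 0.49), (array([ 0.528, -0.352,  0.021]), 0.46), (array([ 0.592, -0.036,  0.112]), 0.23), (array([ 0.58 , -0.058,  0.05 ]), 0.22)]
beaker [(array([ 0.57 , -0.012,  0.058]), 0.44)]
wrist [0.1498 0.6123 0.3853] [ 0.2366 -0.0858 -0.9678]
vial_a []
rack []
handle []
seat_1 []
brass_weight []
beaker []
```

View pics/scene0.png

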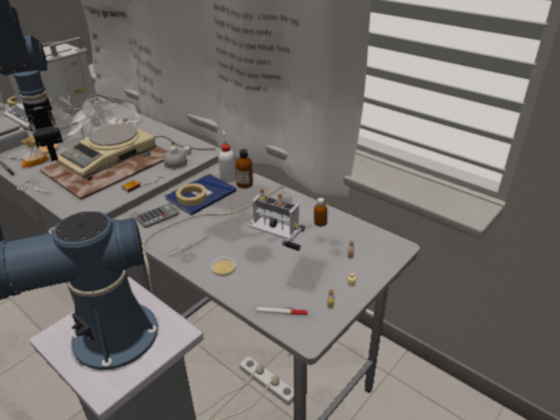

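View pics/side0.png

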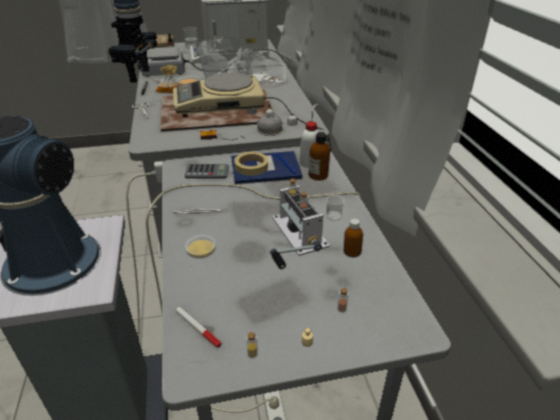

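The scene and side views show both loose vials standing upright at about (0.617, -0.29) and (0.418, -0.36). In the side view they are at px (343,300) and (252,344). The rack is at (300,220) with its grip at (279,259), and its yaw is about 12°. Next I'll move the wrist camera over the rack.

Call:
play_rows(motion=[[[-0.03,-0.026,-0.004,0,0,0],[-0.06,-0.052,-0.008,0,0,0],[-0.09,-0.078,-0.012,0,0,0],[-0.12,-0.104,-0.016,0,0,0],[-0.15,-0.13,-0.02,0,0,0],[-0.18,-0.156,-0.024,0,0,0],[-0.21,-0.182,-0.027,0,0,0],[-0.23,-0.2,-0.03,0,0,0]]])

```text
time_s: 1.72
position: [0.3627, 0.3182, 0.27]
tcp_rot: [[-0.939, 0.343, 0.001], [0.343, 0.939, -0.001], [-0.001, -0.0, -1.0]]
force: [0.2, 0.9, -0.3]
opening: 1.002
grasp_force: 0.0
```

Call:
play_rows(motion=[[[-0.03,-0.026,-0.004,0,0,0],[-0.06,-0.052,-0.008,0,0,0],[-0.09,-0.078,-0.012,0,0,0],[-0.12,-0.104,-0.016,0,0,0],[-0.15,-0.13,-0.02,0,0,0],[-0.18,-0.156,-0.024,0,0,0],[-0.21,-0.182,-0.027,0,0,0],[-0.23,-0.2,-0.03,0,0,0]]])

```text
time_s: 2.38
position: [0.5111, 0.051, 0.3001]
tcp_rot: [[-0.939, 0.344, 0.002], [0.344, 0.939, -0.001], [-0.003, -0.0, -1.0]]
force: [1.2, -0.0, -0.5]
opening: 0.997
grasp_force: 0.0
```

Call:
play_rows(motion=[[[-0.015,-0.012,-0.003,0,0,7],[-0.03,-0.024,-0.006,0,0,14],[-0.045,-0.036,-0.009,0,0,21],[-0.06,-0.048,-0.012,0,0,28],[-0.075,-0.06,-0.015,0,0,35],[-0.09,-0.072,-0.018,0,0,42],[-0.105,-0.084,-0.02,0,0,49],[-0.11,-0.092,-0.021,0,0,56]]])

```text
time_s: 3.05
position: [0.5829, -0.0719, 0.3209]
tcp_rot: [[-0.235, 0.972, 0.002], [0.972, 0.235, -0.001], [-0.002, 0.002, -1.0]]
force: [0.2, -0.3, -0.0]
opening: 0.999
grasp_force: 0.0
```

```bash
python3 - <<'E'
from h import *
np.set_printoptions(precision=4,suppress=True)
s=bot.read_state(); print(s['time_s'],s['position'],np.array(s['tcp_rot']),s['joint_positions'])
c=cap('wrist','w1.png'); print(c['camera_matrix'],-np.array(c['R']).T@c['t'])
for k in ['vial_a','rack','handle','seat_1']:
    print(k,[(np.round(d['at'],4),round(d['confidence'],2)) for d in finder.recognise('wrist',k)[:5]])
# predicted points for the guess
a=np.radians(12);R=np.array([[np.cos(a),-np.sin(a),0],[np.sin(a),np.cos(a),0],[0,0,1]]);o=np.array([.590,-.018,0])
for p in [(-.018,-.07,.096),(.018,-.07,.096),(-.018,.07,.096),(.018,.07,.096),(-.042,-.082,.008),(-.042,.082,.008),(0,-.016,.13),(0,.048,.13),(-.11,-.142,.045),(-.11,-.098,.045)]:
    print(p,proj(c,o+R@p))
E
```

```text
3.05 [ 0.5829 -0.0719  0.3209] [[-0.2352  0.9719  0.0023]
 [ 0.9719  0.2352 -0.0013]
 [-0.0018  0.0019 -1.    ]] [-17.9162  22.5024  81.9211  -0.0314  75.4271 -31.5109]
[[290.7314   0.     283.0262]
 [  0.     290.7314 205.6902]
 [  0.       0.       1.    ]] [ 0.5669 -0.0038  0.4665]
vial_a [(array([0.5847, 0.0334, 0.1211]), 0.83), (array([ 0.6227, -0.2735,  0.0316]), 0.73), (array([ 0.6007, -0.0272,  0.1234]), 0.58)]
rack [(array([ 0.586 , -0.0238,  0.0547]), 0.61)]
handle [(array([ 0.5188, -0.1511,  0.05  ]), 0.95), (array([ 0.5916, -0.0068,  0.0568]), 0.5)]
seat_1 [(array([ 0.5886, -0.0053,  0.0541]), 0.79)]
(-0.018, -0.07, 0.096) [281.5793 199.6349]
(0.018, -0.07, 0.096) [309.0226 200.3857]
(-0.018, 0.07, 0.096) [284.821   85.0806]
(0.018, 0.07, 0.096) [315.0697  86.0268]
(-0.042, -0.082, 0.008) [266.6092 193.7553]
(-0.042, 0.082, 0.008) [268.2266  84.6986]
(0, -0.016, 0.13) [298.448  161.3099]
(0, 0.048, 0.13) [300.9138 102.5273]
(-0.11, -0.142, 0.045) [220.614  235.7665]
(-0.11, -0.098, 0.045) [219.8663 208.1846]
```

View pics/w1.png

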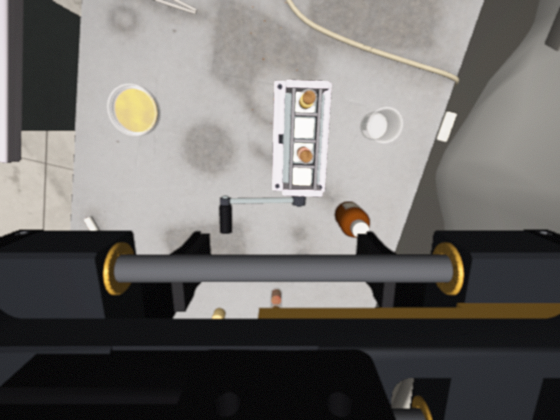

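The wrist view shows the rack from above. The cells run down u≈305, with vials at (307,100) and (305,154), seats at (304,127) and (303,177), and the grip at (226,217). I'll enlarge this to fit the rack pose.

```bash
python3 - <<'E'
import cv2
i=cv2.imread('pics/w1.png')[70:240,205:345]
i=cv2.resize(i,None,fx=4.2,fy=3.5,interpolation=cv2.INTER_CUBIC)
i=cv2.resize(cv2.imread('pics/w1.png')[75:215,210:345],None,fx=4,fy=4,interpolation=cv2.INTER_CUBIC)
cv2.imwrite('pics/w1c.png',i)
E
```

```text
(no output)
```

View pics/w1c.png

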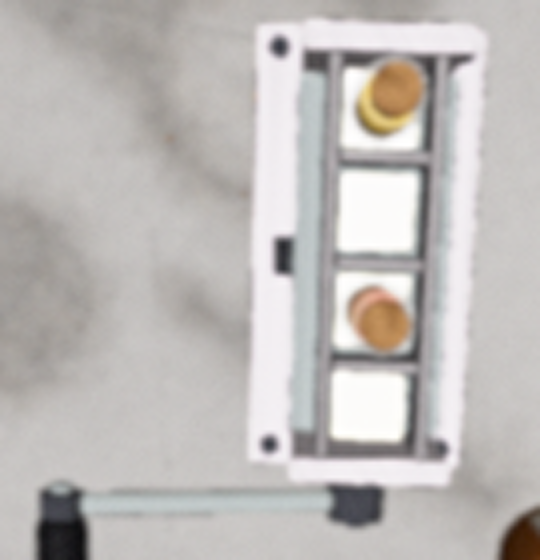

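```bash
cat > fit.py <<'E'
from h import *
from scipy.optimize import least_squares
def rk(q,p):
    a=q[2];return np.array([q[0]+np.cos(a)*p[0]-np.sin(a)*p[1],q[1]+np.sin(a)*p[0]+np.cos(a)*p[1],p[2]])
E
python3 - <<'E'
from fit import *
np.set_printoptions(precision=4,suppress=True)
c=cap('wrist')
M=[((-.016,.032,.096),(336,158)),((.016,.032,.096),(437,158)),((-.016,0,.096),(331,264)),((.016,0,.096),(431,263)),((-.016,-.032,.096),(326,367)),((.016,-.032,.096),(425,367)),((0,.016,.07),(376,212)),((0,-.048,.07),(369,407)),((-.042,.082,.008),(258,25)),((-.042,-.082,.008),(250,462))]
f=lambda q:np.ravel([proj(c,rk(q,p))-((np.array(m)+.5)/4-.5+[210,75]) for p,m in M])
r=least_squares(f,[.59,-.018,.2],loss='soft_l1');print(r.x,np.degrees(r.x[2]));print(f(r.x).reshape(-1,2))
for p in [(0,.016,.07),(0,-.048,.07),(-.110,-.12,.045)]: print(rk(r.x,p))
# cork tops
for m in [(397,88),(383,325)]:
  u=(np.array(m)+.5)/4-.5+[210,75]; print(ray(c,*u,.13))
for cam in ['scene','side','wrist']:
    cc=cap(cam)
    print([proj(cc,rk(r.x,p)) for p in [(0,.048,.13),(0,-.016,.13),(-.110,-.12,.045)]])
    for k in ['vial_a','handle']:
      for d in finder.outline_of(cam,k)[:5]:
        v,u=np.nonzero(d['pixels']); print(cam,k,d['confidence'],u.mean(),v.mean(),u.min(),u.max(),v.min(),v.max(), ray(cc,u.mean(),v.mean(),.03 if k=='vial_a' else .045))
E
```

```text
[ 0.5936 -0.0068  0.2227] 12.75765074290062
[[-0.8651 -0.6424]
 [ 0.1877  0.0624]
 [-0.4892 -0.1779]
 [ 0.2315  0.7459]
 [-0.0753 -0.133 ]
 [ 0.3383  0.5119]
 [ 0.2329  0.0357]
 [-0.0476 -0.4001]
 [ 0.1015 -0.2123]
 [ 0.2644  0.3725]]
[0.59   0.0088 0.07  ]
[ 0.6042 -0.0536  0.07  ]
[ 0.5128 -0.1482  0.045 ]
[0.5828 0.0401 0.13  ]
[ 0.596  -0.0224  0.13  ]
[array([259.4297, 188.538 ]), array([277.5145, 193.5634]), array([291.6317, 245.1337])]
scene vial_a 0.64 329.75 298.51666666666665 326 333 290 307 [ 0.4217 -0.352   0.03  ]
scene vial_a 0.45 350.2393162393162 248.82051282051282 347 354 240 257 [ 0.6232 -0.2791  0.03  ]
scene vial_a 0.41 260.79245283018867 194.45283018867926 258 263 189 199 [0.6706 0.1201 0.03  ]
scene vial_a 0.19 284.98198198198196 234.63963963963963 268 302 218 249 [ 0.5529 -0.0885  0.03  ]
scene handle 0.39 292.5135135135135 245.24324324324326 286 299 242 249 [ 0.514  -0.1505  0.045 ]
[array([290.5912, 178.4667]), array([302.1833, 191.6122]), array([277.7866, 258.4414])]
side vial_a 0.64 250.77397260273972 346.03767123287673 245 257 332 359 [ 0.4203 -0.3564  0.0
[... 244 characters left out ...]
8 268 [ 0.5878 -0.0288  0.03  ]
side handle 0.46 277.83116883116884 259.9805194805195 271 285 252 268 [ 0.5119 -0.1531  0.045 ]
[array([308.2881,  96.2049]), array([305.7329, 155.6217]), array([225.8843, 218.5478])]
wrist vial_a 0.83 309.14285714285717 102.31987577639751 300 319 92 113 [0.5917 0.0448 0.03  ]
wrist vial_a 0.65 306.09655172413795 156.73103448275862 297 315 147 166 [ 0.6077 -0.0301  0.03  ]
wrist vial_a 0.58 276.19607843137254 299.29901960784315 270 282 290 308 [ 0.6215 -0.2728  0.03  ]
wrist handle 0.91 226.8359908883827 220.42824601366743 219 234 206 236 [ 0.5148 -0.1507  0.045 ]
wrist handle 0.21 352.38418708240533 220.65701559020044 336 370 204 239 [ 0.6996 -0.1046  0.045 ]
```

Call:
play_rows(motion=[[[-0.026,-0.002,0.021,0,0,0],[-0.053,-0.003,0.042,0,0,0],[-0.079,-0.005,0.064,0,0,0],[-0.106,-0.006,0.085,0,0,0.4],[-0.132,-0.008,0.106,0,0,0.8],[-0.158,-0.01,0.127,0,0,0.8],[-0.185,-0.011,0.149,0,0,0.8],[-0.211,-0.013,0.17,0,0,0.8]]], fingers=0.06)

```text
time_s: 4.47
position: [0.6198, -0.2791, 0.1493]
tcp_rot: [[-0.229, 0.974, 0.0], [0.974, 0.229, -0.0], [-0.0, 0.0, -1.0]]
force: [0.3, 0.2, 0.2]
opening: 0.697
grasp_force: 0.0
```

```bash
python3 - <<'E'
from fit import *
np.set_printoptions(precision=4,suppress=True)
s=bot.read_state(); print(s['time_s'],s['position'],np.array(s['tcp_rot']))
c=cap('wrist','w2.png')
print(proj(c,np.array(s['position'])+[0,0,-.1]),proj(c,(.62,-.28,0)),proj(c,(.62,-.28,.06)))
for d in finder.outline_of('wrist','vial_a')[:3]:
    v,u=np.nonzero(d['pixels']); print(d['confidence'],u.mean(),v.mean(),u.min(),u.max(),v.min(),v.max())
E
```

```text
4.4667 [ 0.6198 -0.2791  0.1493] [[-0.2286  0.9735  0.0001]
 [ 0.9735  0.2286 -0.    ]
 [-0.0001  0.0001 -1.    ]]
[281.8506 212.1945] [281.964  200.1422] [281.78   216.7079]
0.88 70.0327868852459 228.29391100702577 47 95 213 246
0.8 284.34405144694534 207.81993569131834 273 296 191 224
```

View pics/w2.png

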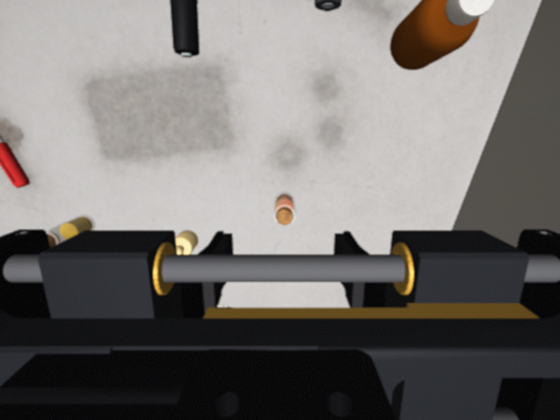

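The view shows the vial's cork at px (285,216), midway between the fingers (233 and 336), so I'll descend and grip.

Call:
play_rows(motion=[[[0,0.001,0.03,0,0,0],[0,0.001,0.06,0,0,0],[0,0.001,0.085,0,0,0],[0,0.001,0.102,0,0,0],[0,0.001,0.102,0,0,0]]])

```text
time_s: 4.98
position: [0.6181, -0.2751, 0.0449]
tcp_rot: [[-0.229, 0.973, -0.007], [0.973, 0.229, 0.005], [0.006, -0.005, -1.0]]
force: [0.2, 0.3, -0.8]
opening: 0.689
grasp_force: 0.0
```

Call:
play_rows(motion=[[[0,0,0,0,0,0],[0,0,0,0,0,0],[0,0,0,0,0,0],[0,0,0,0,0,0],[0,0,0,0,0,0],[0,0,0,0,0,0]]], fingers=0.0)

```text
time_s: 5.48
position: [0.621, -0.2777, 0.0496]
tcp_rot: [[-0.229, 0.974, 0.001], [0.974, 0.229, -0.001], [-0.001, 0.001, -1.0]]
force: [-1.0, 0.3, 0.3]
opening: 0.324
grasp_force: 0.0
```

Call:
play_rows(motion=[[[0,0,0,0,0,0],[0,0,0,0,0,0],[0,0,0,0,0,0],[0,0,0,0,0,0],[0,0,0,0,0,0]]])

```text
time_s: 5.9
position: [0.6208, -0.2777, 0.0491]
tcp_rot: [[-0.229, 0.974, 0.001], [0.974, 0.229, -0.0], [-0.001, 0.0, -1.0]]
force: [-1.2, 0.1, 3.4]
opening: 0.228
grasp_force: 30.0
```

```bash
python3 - <<'E'
from fit import *
np.set_printoptions(precision=4,suppress=True)
s=bot.read_state(); print(s['time_s'],s['position'],np.array(s['tcp_rot']),s['opening'],s['grasp_force'])
c=cap('wrist','w3.png')
p=np.array(s['position'])
print(proj(c,[p[0],p[1],.06]))
cv2.imwrite('pics/w3c.png',cv2.resize(c['frame'][180:330,180:390,::-1],None,fx=3,fy=3,interpolation=cv2.INTER_CUBIC))
E
```

```text
5.9 [ 0.6208 -0.2777  0.0491] [[-0.2286  0.9735  0.0006]
 [ 0.9735  0.2286 -0.0004]
 [-0.0006  0.0005 -1.    ]] 0.22756834503020498 29.999471604824066
[281.2688 271.779 ]
```

View pics/w3c.png

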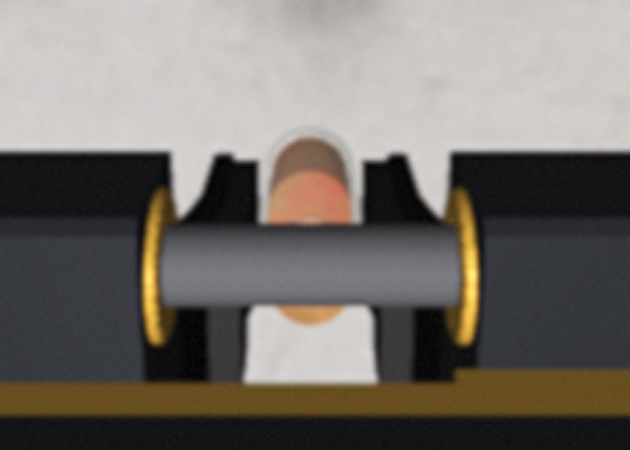

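Gripped at 19.8 mm opening and 30 N. In the crop the cork is centred between the fingers at (311,230), which is about 2 px right of the prediction, so the camera bias is about 1 mm. Next I'll work out the vial's offset along the pads and the route.

```bash
cat > go.py <<'E'
from fit import *
import sys
def tool(dst):
    s=bot.read_state(); T=np.array(s['tcp_rot']); return np.round(T.T@(np.array(dst)-s['position']),4)
E
python3 - <<'E'
from go import *
np.set_printoptions(precision=4,suppress=True)
s=bot.read_state();p=np.array(s['position']);T=np.array(s['tcp_rot']);c=cap('wrist')
for o in (-.004,-.002,0,.002,.004):
    b=p+T[:,0]*(o+.0105);b[2]=0;k=p+T[:,0]*(o-.0075);k[2]=.06
    print(o,proj(c,b),proj(c,k))
print('obs v 221.7, 287.7')
q=np.array([.5936,-.0068,.2227]); tb=-.0011*T[:,1]
for y in (.016,-.048):
    print(rk(q,(0,y,.07))+tb, tool(rk(q,(0,y,.2))+tb))
for d in finder.recognise('side','vial_a'): print(d['at'])
E
```

```text
-0.004 [281.6361 223.0818] [281.2535 291.9361]
-0.002 [281.635  220.3649] [281.2508 288.4825]
0 [281.6339 217.6345] [281.2481 285.0056]
0.002 [281.6328 214.8906] [281.2453 281.5052]
0.004 [281.6318 212.133 ] [281.2425 277.9812]
obs v 221.7, 287.7
[0.589  0.0086 0.07  ] [ 0.2858  0.0346 -0.1511]
[ 0.6031 -0.0539  0.07  ] [ 0.2218  0.034  -0.1511]
[0.6192, -0.2903, 0.0365]
[0.4214, -0.3601, 0.0373]
[0.5955, -0.0352, 0.1136]
```

Call:
play_rows(motion=[[[0,0,-0.03,0,0,0],[0.01,0.002,-0.07,0,0,0],[0.04,0.006,-0.1,0,0,0],[0.07,0.009,-0.125,0,0,0],[0.105,0.013,-0.14,0,0,0],[0.14,0.017,-0.151,0,0,0],[0.175,0.022,-0.151,0,0,0],[0.21,0.026,-0.151,0,0,0]]])

```text
time_s: 6.72
position: [0.5979, -0.0657, 0.2002]
tcp_rot: [[-0.228, 0.974, 0.002], [0.974, 0.228, -0.0], [-0.001, 0.002, -1.0]]
force: [-0.2, -1.1, -0.7]
opening: 0.228
grasp_force: 30.0
```

Call:
play_rows(motion=[[[0.035,0.004,0,0,0,0],[0.06,0.007,0,0,0,0],[0.078,0.0086,0,0,0,0],[0.078,0.0086,0,0,0,0],[0.078,0.0086,0,0,0,0]]])

```text
time_s: 7.13
position: [0.5879, 0.0118, 0.199]
tcp_rot: [[-0.231, 0.973, -0.001], [0.973, 0.231, -0.0], [0.0, -0.001, -1.0]]
force: [-0.2, -1.4, -0.1]
opening: 0.228
grasp_force: 30.0
```

```bash
python3 - <<'E'
from go import *
np.set_printoptions(precision=4,suppress=True)
s=bot.read_state();T=np.array(s['tcp_rot']);print(s['time_s'],s['position'],s['grasp_force'],T)
q=np.array([.5936,-.0068,.2227]);g=rk(q,(0,.016,.2))-.0011*T[:,1]+.0022*T[:,0]
print(tool(g))
c=cap('wrist')
f=c['frame'][60:330,170:410,::-1]
cv2.imwrite('pics/w4c.png',cv2.resize(f,None,fx=2.2,fy=2.2,interpolation=cv2.INTER_CUBIC))
for y in (-.064,-.032,0,.032,.064): print(y,(proj(c,rk(q,(-.016,y,.096)))-[170,60])*2.2,(proj(c,rk(q,(.016,y,.096)))-[170,60])*2.2)
E
```

```text
7.1333 [0.5879 0.0118 0.199 ] 29.99428153038025 [[-0.231   0.973  -0.001 ]
 [ 0.973   0.231  -0.0002]
 [ 0.     -0.001  -1.    ]]
[-0.0012  0.0003 -0.001 ]
-0.064 [211.0261 516.3991] [284.3297 517.137 ]
-0.032 [210.7525 449.1421] [286.2295 449.9223]
0 [210.4623 377.7738] [288.2454 378.6004]
0.032 [210.1537 301.9055] [290.3884 302.7827]
0.064 [209.825  221.0976] [292.6709 222.0304]
```

View pics/w4c.png

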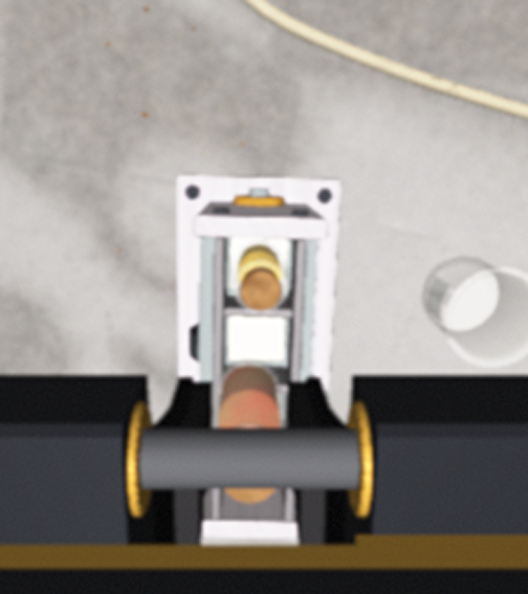

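In this view the rack walls are at crop u≈218 and 300 and the divider at v≈312. The whole rack sits about 4 mm off my fit, because the earlier frame was taken while the arm was still settling. I'll correct for that, lower to just above the wall tops and check again.

Call:
play_rows(motion=[[[-0.0025,0.002,0.012,0,0,0],[-0.005,0.0038,0.025,0,0,0],[-0.005,0.0038,0.036,0,0,0],[-0.005,0.0038,0.041,0,0,0],[-0.005,0.0038,0.041,0,0,0],[-0.005,0.0038,0.041,0,0,0],[-0.005,0.0038,0.041,0,0,0]]])

```text
time_s: 7.77
position: [0.5936, 0.0065, 0.1588]
tcp_rot: [[-0.228, 0.974, 0.001], [0.974, 0.228, -0.0], [-0.0, 0.001, -1.0]]
force: [-0.3, -0.0, -0.1]
opening: 0.232
grasp_force: 30.0
```

```bash
python3 - <<'E'
from go import *
np.set_printoptions(precision=4,suppress=True)
c=cap('wrist')
s=bot.read_state();T=np.array(s['tcp_rot']);p=np.array(s['position']);print(s['time_s'],p,s['qvel'],T[:,2])
f=c['frame'][140:320,215:355,::-1]
cv2.imwrite('pics/w5c.png',cv2.resize(f,None,fx=3.3,fy=3.3,interpolation=cv2.INTER_CUBIC))
P=lambda X:(proj(c,X)-[215,140])*3.3
q=np.array([.5936,-.0068,.2227]);q[:2]+=(.0044,-.0032)
for y in (0,.032,.064): print(y,P(rk(q,(-.016,y,.096))),P(rk(q,(.016,y,.096))))
b=p.copy();b[2]-=.049;print('vial bottom centre, +x edge',P(b),P(b+.0105*T[:,0]),P(b-.0022*T[:,0]+.0105*T[:,0]))
E
```

```text
7.8167 [0.5937 0.0066 0.159 ] [ 0.2266 -0.283  -0.009  -0.1569 -0.0123 -0.052 ] [ 0.0011 -0.0002 -1.    ]
0 [153.8185 351.9037] [291.1306 352.8995]
0.032 [152.3671 219.0552] [294.8054 220.1551]
0.064 [150.8032  75.8991] [298.7652  77.1166]
vial bottom centre, +x edge [220.5053 303.2257] [220.4835 256.3264] [220.4881 266.2535]
```

View pics/w5c.png

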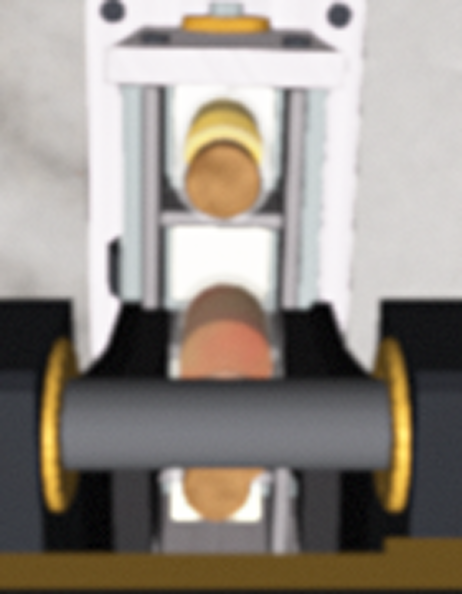

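The walls (u≈152 and 294) and the divider (v≈218) now match the corrected rack pose, and the vial is within 1 mm of the cell centre. Lowering it in.

Call:
play_rows(motion=[[[0.001,-0.0005,0.004,0,0,0],[0.001,-0.0005,0.012,0,0,0],[0.001,-0.0005,0.02,0,0,0],[0.001,-0.0005,0.028,0,0,0],[0.001,-0.0005,0.034,0,0,0],[0.001,-0.0005,0.038,0,0,0],[0.001,-0.0005,0.0395,0,0,0],[0.001,-0.0005,0.0395,0,0,0]]])

```text
time_s: 8.48
position: [0.5923, 0.0077, 0.1188]
tcp_rot: [[-0.229, 0.974, -0.001], [0.974, 0.229, 0.0], [0.0, -0.001, -1.0]]
force: [-0.3, -0.1, 0.3]
opening: 0.228
grasp_force: 30.0
```

Call:
play_rows(motion=[[[0,0,0,0,0,0],[0,0,0,0,0,0],[0,0,0,0,0,0]]])

```text
time_s: 8.73
position: [0.5927, 0.0077, 0.1191]
tcp_rot: [[-0.229, 0.974, 0.0], [0.974, 0.229, -0.0], [-0.0, 0.0, -1.0]]
force: [0.4, -0.4, 0.2]
opening: 0.23
grasp_force: 30.0
```

Call:
play_rows(motion=[[[0,0,0.0007,0,0,0],[0,0,0.0014,0,0,0],[0,0,0.0014,0,0,0]]])

```text
time_s: 8.98
position: [0.5927, 0.0076, 0.1185]
tcp_rot: [[-0.229, 0.973, 0.001], [0.973, 0.229, -0.0], [-0.0, 0.001, -1.0]]
force: [-1.4, -0.8, 5.3]
opening: 0.234
grasp_force: 30.0
```

Contact shows as about 5 N upward, so it is on the seat. I'll release by opening to 40 mm and rise.

Call:
play_rows(motion=[[[0,0,-0.0006,0,0,0],[0,0,-0.0006,0,0,0],[0,0,-0.0006,0,0,0],[0,0,-0.0006,0,0,0],[0,0,-0.0006,0,0,0],[0,0,-0.01,0,0,0],[0,0,-0.03,0,0,0],[0,0,-0.06,0,0,0]]], fingers=0.045)

```text
time_s: 9.65
position: [0.5906, 0.008, 0.1762]
tcp_rot: [[-0.229, 0.974, -0.006], [0.974, 0.229, 0.001], [0.003, -0.006, -1.0]]
force: [-0.3, -0.8, 0.6]
opening: 0.514
grasp_force: 0.0
```

Call:
play_rows(motion=[[[0,0,-0.03,0,0,0],[0,0,-0.06,0,0,0],[0,0,-0.06,0,0,0],[0,0,-0.06,0,0,0],[0,0,-0.06,0,0,0]]], fingers=0.06)

```text
time_s: 10.07
position: [0.5919, 0.0078, 0.2376]
tcp_rot: [[-0.229, 0.974, -0.001], [0.974, 0.229, 0.0], [0.0, -0.001, -1.0]]
force: [1.1, -0.6, 0.9]
opening: 0.683
grasp_force: 0.0
```

```bash
python3 - <<'E'
from go import *
np.set_printoptions(precision=4,suppress=True)
c=cap('wrist','w6.png');s=bot.read_state();print(s['time_s'],s['position'],s['opening'],s['force'])
print([ (np.round(d['at'],4),d['confidence']) for d in finder.recognise('wrist','vial_a')])
c=cap('side')
for d in finder.outline_of('side','vial_a')[:6]:
    v,u=np.nonzero(d['pixels']); print(d['confidence'],u.mean(),v.mean(),u.min(),u.max(),v.min(),v.max(),ray(c,u.mean(),v.mean(),.03))
q=np.array([.597,-.0085,.2227])
for y in (-.048,-.016,.016,.048): print(proj(c,rk(q,(0,y,.13))))
print(tool((.4215,-.352,.2)))
E
```

```text
10.1167 [0.5915 0.0079 0.2367] 0.6840341358980836 [-0.1982 -0.5357  0.2458]
[(array([0.5965, 0.0088, 0.1235]), 0.78), (array([0.5858, 0.0352, 0.1242]), 0.62), (array([ 0.5977, -0.0235,  0.1212]), 0.61)]
0.83 250.94666666666666 346.26666666666665 245 257 332 359 [ 0.4205 -0.3569  0.03  ]
[309.9926 198.8614]
[303.7651 191.8354]
[297.8058 185.112 ]
[292.0977 178.6719]
[-0.3115 -0.2477  0.0364]
```

Call:
play_rows(motion=[[[-0.03,-0.024,0,0,0,0],[-0.06,-0.048,0,0,0,0],[-0.09,-0.072,0,0,0,0],[-0.12,-0.095,0,0,0,0],[-0.15,-0.119,0,0,0,0],[-0.18,-0.143,0,0,0,0],[-0.21,-0.167,0.01,0,0,0],[-0.24,-0.191,0.02,0,0,0]]])

```text
time_s: 10.93
position: [0.4605, -0.2712, 0.2171]
tcp_rot: [[-0.229, 0.974, 0.0], [0.974, 0.229, -0.0], [-0.0, 0.0, -1.0]]
force: [0.1, -0.4, 0.1]
opening: 0.689
grasp_force: 0.0
```

Call:
play_rows(motion=[[[-0.025,-0.02,0.02,0,0,0],[-0.05,-0.04,0.04,0,0,0],[-0.072,-0.057,0.066,0,0,0],[-0.072,-0.057,0.066,0,0,0],[-0.072,-0.057,0.066,0,0,0],[-0.072,-0.057,0.066,0,0,0],[-0.072,-0.057,0.066,0,0,0]]])

```text
time_s: 11.52
position: [0.4231, -0.3519, 0.1522]
tcp_rot: [[-0.23, 0.973, 0.0], [0.973, 0.23, -0.0], [-0.0, 0.0, -1.0]]
force: [-0.0, 0.1, -0.2]
opening: 0.69
grasp_force: 0.0
```

```bash
python3 - <<'E'
from go import *
np.set_printoptions(precision=4,suppress=True)
c=cap('wrist','w7.png');s=bot.read_state();print(s['time_s'],s['position'],s['opening'],np.max(np.abs(s['qvel'])))
p=np.array(s['position'])
for d in finder.outline_of('wrist','vial_a')[:3]:
    v,u=np.nonzero(d['pixels']); k=v>v.max()-14; print(d['confidence'],u.mean(),v.mean(),u.min(),u.max(),v.min(),v.max())
T=np.array(s['tcp_rot'])
for z in(0,.03,.06): print(proj(c,[p[0],p[1],z]),proj(c,np.r_[(p-.0022*T[:,0]+.0011*T[:,1])[:2],z]))
E
```

```text
11.5667 [ 0.4233 -0.3518  0.1525] 0.6867939933365061 0.4261073974263599
0.55 282.3262295081967 205.74590163934425 271 293 190 222
[282.185 198.695] [283.2296 200.7281]
[282.1352 205.8836] [283.2893 208.1152]
[282.0737 214.7571] [283.3628 217.2298]
```

Cork A is centred, with its outline mean at (282,206). Descending and gripping.

Call:
play_rows(motion=[[[0,-0.0008,0.03,0,0,0],[0,-0.0008,0.06,0,0,0],[0,-0.0008,0.085,0,0,0],[0,-0.0008,0.1,0,0,0],[0,-0.0008,0.103,0,0,0],[0,-0.0008,0.103,0,0,0]]])

```text
time_s: 12.12
position: [0.422, -0.352, 0.0484]
tcp_rot: [[-0.23, 0.973, -0.001], [0.973, 0.23, 0.001], [0.001, -0.0, -1.0]]
force: [-0.5, -0.1, 0.8]
opening: 0.688
grasp_force: 0.0
```

Call:
play_rows(motion=[[[0,0,0,0,0,0],[0,0,0,0,0,0],[0,0,0,0,0,0],[0,0,0,0,0,0],[0,0,0,0,0,0],[0,0,0,0,0,0],[0,0,0,0,0,0],[0,0,0,0,0,0]]], fingers=0.0)

```text
time_s: 12.78
position: [0.4217, -0.3531, 0.0489]
tcp_rot: [[-0.229, 0.974, 0.0], [0.974, 0.229, -0.0], [-0.0, 0.0, -1.0]]
force: [-0.7, 0.4, 2.3]
opening: 0.232
grasp_force: 30.0
```

Call:
play_rows(motion=[[[0,0,0,0,0,0],[0,0,0,0,0,0],[0,0,0,0,0,0],[0,0,0,0,0,0]]])

```text
time_s: 13.12
position: [0.4217, -0.3531, 0.0488]
tcp_rot: [[-0.229, 0.974, 0.0], [0.974, 0.229, -0.0], [-0.0, 0.0, -1.0]]
force: [0.5, -0.4, 3.3]
opening: 0.229
grasp_force: 30.0
```

```bash
python3 - <<'E'
from go import *
np.set_printoptions(precision=4,suppress=True)
c=cap('wrist','w8.png');s=bot.read_state();print(s['time_s'],s['position'],s['opening'],s['grasp_force'],s['force'])
# shift of the held vial versus the first grasp, along the image column through it
a=cv2.imread('pics/w3.png')[214:256,268:300];b=c['frame'][:,:,::-1]
for nm,im in (('w3',cv2.imread('pics/w3.png')),('w8',b)):
    print(nm,[tuple(int(x) for x in im[v,283]) for v in range(214,256,3)],[tuple(int(x) for x in im[v,283]) for v in range(280,296,2)])
q=np.array([.598,-.0100,.2227])
T=np.array(s['tcp_rot']);g=rk(q,(0,-.048,.2))
print(g,tool(g-.0011*T[:,1]+.0022*T[:,0]))
E
```

```text
13.1667 [ 0.4217 -0.3531  0.0488] 0.23164236315421044 29.998719692230225 [-1.0215 -0.3301  2.9424]
w3 [(197, 200, 203), (202, 205, 206), (202, 204, 207), (185, 187, 189), (105, 119, 142), (78, 95, 121), (80, 99, 123), (82, 97, 131), (100, 134, 197), (102, 134, 206), (103, 133, 206), (104, 134, 202), (106, 139, 202), (126, 149, 194)] [(99, 96, 95), (92, 131, 172), (95, 150, 199), (90, 144, 194), (157, 178, 203), (208, 209, 212), (208, 209, 212), (207, 208, 211)]
w8 [(206, 207, 210), (195, 197, 200), (171, 182, 189), (66, 112, 130), (73, 113, 130), (75, 117, 134), (83, 167, 198), (88, 186, 217), (89, 185, 217), (91, 188, 221), (89, 187, 221), (128, 192, 216), (149, 166, 183), (46, 70, 95)] [(98, 96, 94), (150, 165, 182), (204, 207, 211), (205, 208, 209), (204, 206, 210), (203, 206, 209), (204, 205, 209), (204, 205, 209)]
[ 0.6086 -0.0568  0.2   ] [ 0.2478  0.2486 -0.1512]
```

Call:
play_rows(motion=[[[0,0,-0.03,0,0,0],[0,0,-0.07,0,0,0],[0.015,0.015,-0.1,0,0,0],[0.035,0.035,-0.125,0,0,0],[0.06,0.061,-0.14,0,0,0],[0.085,0.086,-0.151,0,0,0],[0.11,0.112,-0.151,0,0,0],[0.135,0.137,-0.151,0,0,0]]])

```text
time_s: 13.83
position: [0.5252, -0.1889, 0.2005]
tcp_rot: [[-0.228, 0.974, 0.002], [0.974, 0.228, -0.001], [-0.001, 0.002, -1.0]]
force: [0.5, -0.2, -0.7]
opening: 0.23
grasp_force: 30.0
```

Call:
play_rows(motion=[[[0.025,0.026,0,0,0,0],[0.05,0.051,0,0,0,0],[0.075,0.077,0,0,0,0],[0.095,0.097,0.01,0,0,0],[0.1094,0.1116,0.025,0,0,0],[0.1094,0.1116,0.041,0,0,0],[0.1094,0.1116,0.041,0,0,0],[0.1094,0.1116,0.041,0,0,0]]])

```text
time_s: 14.5
position: [0.6066, -0.0576, 0.1573]
tcp_rot: [[-0.229, 0.973, -0.004], [0.973, 0.229, 0.001], [0.002, -0.003, -1.0]]
force: [0.2, 0.6, 0.0]
opening: 0.234
grasp_force: 30.0
```

Call:
play_rows(motion=[[[0,0,0,0,0,0],[0,0,0,0,0,0]]])

```text
time_s: 14.67
position: [0.6081, -0.0591, 0.1596]
tcp_rot: [[-0.227, 0.974, 0.001], [0.974, 0.227, -0.0], [-0.001, 0.001, -1.0]]
force: [0.7, 0.0, -0.6]
opening: 0.233
grasp_force: 30.0
```

```bash
python3 - <<'E'
from go import *
np.set_printoptions(precision=4,suppress=True)
c=cap('wrist')
s=bot.read_state();T=np.array(s['tcp_rot']);p=np.array(s['position']);print(s['time_s'],p,s['grasp_force'],s['force'])
f=c['frame'][140:320,215:355,::-1]
cv2.imwrite('pics/w9c.png',cv2.resize(f,None,fx=3.3,fy=3.3,interpolation=cv2.INTER_CUBIC))
P=lambda X:(proj(c,X)-[215,140])*3.3
q=np.array([.598,-.01,.2227])
for y in (-.064,-.032,0): print(y,P(rk(q,(-.016,y,.096))),P(rk(q,(.016,y,.096))))
b=p+.0012*T[:,0]+.0011*T[:,1];b[2]=p[2]-.0488;print('vial bottom edges',P(b+.0105*T[:,0]),P(b+.0105*T[:,1]),P(b-.0105*T[:,1]))
print(tool(np.r_[(rk(q,(0,-.048,0))-.0012*T[:,0]-.0011*T[:,1])[:2],.1188]))
E
```

```text
14.7167 [ 0.6081 -0.0591  0.1597] 29.994724094867706 [-0.1805 -0.0555  0.0515]
-0.064 [155.1442 337.6934] [292.4701 338.5568]
-0.032 [153.623  204.3133] [296.0874 205.286 ]
0 [151.9836  60.5592] [299.986   61.6559]
vial bottom edges [225.0965 251.376 ] [274.0943 298.445 ] [175.9899 298.3778]
[ 0.001  -0.0002  0.0409]
```

View pics/w9c.png

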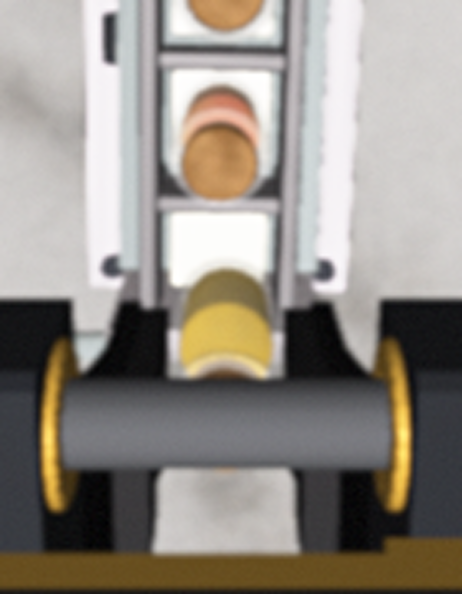

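The dividers (v≈60 and 204) match the model. The walls at cell 1 sit about 5 px (1.2 mm) to the left, so I'll shift y by -1.2 mm and lower.

Call:
play_rows(motion=[[[0.001,-0.0012,0.004,0,0,0],[0.001,-0.0012,0.012,0,0,0],[0.001,-0.0012,0.02,0,0,0],[0.001,-0.0012,0.028,0,0,0],[0.001,-0.0012,0.034,0,0,0],[0.001,-0.0012,0.039,0,0,0],[0.001,-0.0012,0.0405,0,0,0],[0.001,-0.0012,0.0405,0,0,0]]])

```text
time_s: 15.38
position: [0.6059, -0.0574, 0.1183]
tcp_rot: [[-0.229, 0.973, -0.002], [0.973, 0.229, 0.0], [0.001, -0.001, -1.0]]
force: [-1.8, 0.4, 4.1]
opening: 0.231
grasp_force: 30.0
```

Call:
play_rows(motion=[[[0,0,0.0008,0,0,0],[0,0,0.0008,0,0,0],[0,0,0.0008,0,0,0]]])

```text
time_s: 15.63
position: [0.606, -0.0574, 0.1182]
tcp_rot: [[-0.229, 0.973, -0.001], [0.973, 0.229, -0.0], [0.0, -0.001, -1.0]]
force: [-2.0, 0.3, 7.3]
opening: 0.235
grasp_force: 30.0
```

Call:
play_rows(motion=[[[0,0,-0.001,0,0,0],[0,0,-0.001,0,0,0],[0,0,-0.001,0,0,0],[0,0,-0.001,0,0,0],[0,0,-0.001,0,0,0],[0,0,-0.01,0,0,0],[0,0,-0.03,0,0,0],[0,0,-0.06,0,0,0]]], fingers=0.045)

```text
time_s: 16.3
position: [0.6045, -0.057, 0.1757]
tcp_rot: [[-0.229, 0.974, -0.006], [0.974, 0.229, 0.002], [0.003, -0.006, -1.0]]
force: [0.7, -0.2, -0.1]
opening: 0.511
grasp_force: 0.0
```

Call:
play_rows(motion=[[[0,0,-0.03,0,0,0],[0,0,-0.05,0,0,0],[0,0,-0.05,0,0,0],[0,0,-0.05,0,0,0],[0,0,-0.05,0,0,0]]], fingers=0.06)

```text
time_s: 16.72
position: [0.6057, -0.0573, 0.2269]
tcp_rot: [[-0.229, 0.974, -0.001], [0.974, 0.229, 0.0], [0.001, -0.001, -1.0]]
force: [-1.5, 0.4, 0.7]
opening: 0.678
grasp_force: 0.0
```

```bash
python3 - <<'E'
from go import *
np.set_printoptions(precision=4,suppress=True)
c=cap('wrist','w10.png');s=bot.read_state();print(s['time_s'],s['position'],s['opening'],s['force'])
print([ (np.round(d['at'],4),d['confidence']) for d in finder.recognise('wrist','vial_a')])
print([ (np.round(d['at'],4),d['confidence']) for d in finder.recognise('wrist','handle')])
for cam in ('scene','side'):
  c=cap(cam,cam+'9.png')
  for k in ('vial_a','handle'):
   for d in finder.outline_of(cam,k)[:6]:
    v,u=np.nonzero(d['pixels']); print(cam,k,d['confidence'],u.mean(),v.mean(),u.min(),u.max(),v.min(),v.max(),ray(c,u.mean(),v.mean(),.045))
print(tool((.5148,-.1508,.1)))
a=[cv2.resize(cv2.imread('pics/scene9.png')[165:265,220:320],(400,400)),cv2.resize(cv2.imread('pics/side9.png')[170:270,250:350],(400,400))]
cv2.imwrite('pics/chk.png',np.hstack(a))
E
```

```text
16.7667 [ 0.6054 -0.0572  0.2262] 0.6826737858008537 [ 0.3691 -0.7667 -0.1467]
[(array([ 0.6054, -0.0501,  0.1235]), 0.87), (array([0.5974, 0.003 , 0.1312]), 0.83), (array([0.5893, 0.0301, 0.1266]), 0.69), (array([ 0.5986, -0.0261,  0.1218]), 0.68)]
[]
scene vial_a 0.54 288.1363636363636 202.73863636363637 285 292 196 209 [0.6746 0.0009 0.045 ]
scene vial_a 0.5 261.1475409836066 194.0 258 264 188 199 [0.657  0.1051 0.045 ]
scene vial_a 0.46 278.83516483516485 199.58241758241758 275 282 193 206 [0.6693 0.0367 0.045 ]
scene handle 0.51 287.0945454545455 233.55272727272728 269 304 218 249 [ 0.5464 -0.1025  0.045 ]
scene handle 0.5 292.43 245.31 285 300 241 250 [ 0.5136 -0.1505  0.045 ]
side vial_a 0.58 291.1707317073171 186.9430894308943 287 295 179 195 [0.6056 0.1289 0.045 ]
side vial_a 0.43 309.3618421052632 207.71052631578948 305 314 199 216 [0.63   0.0245 0.045 ]
side handle 0.5 278.0743243243243 259.9527027027027 271 285 252 268 [ 0.5124 -0.1531  0.045 ]
side handle 0.32 309.08 208.88 305 313 200 216 [0.628  0.0197 0.045 ]
[-0.0701 -0.1103  0.1269]
```

View pics/chk.png

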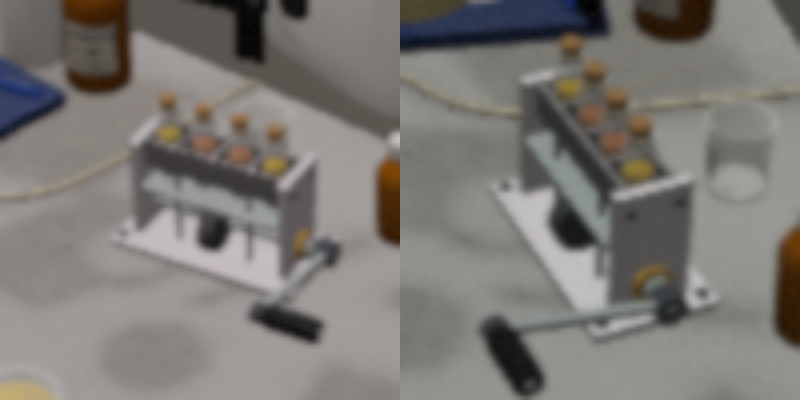

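The check view shows all four vials upright in line, with corks at crop (168,100), (203,110), (240,122) and (275,132). The grip lies at the robot's side at (290,322). Next is the grip.

Call:
play_rows(motion=[[[-0.014,-0.022,0,0,0,0],[-0.03,-0.047,0,0,0,0],[-0.046,-0.072,0.005,0,0,0],[-0.06,-0.095,0.025,0,0,0],[-0.07,-0.11,0.055,0,0,0],[-0.07,-0.11,0.085,0,0,0],[-0.07,-0.11,0.1,0,0,0],[-0.07,-0.11,0.1,0,0,0]]])

```text
time_s: 17.83
position: [0.5128, -0.1502, 0.1242]
tcp_rot: [[-0.227, 0.974, -0.007], [0.974, 0.227, 0.004], [0.005, -0.006, -1.0]]
force: [-0.2, -0.0, -0.5]
opening: 0.692
grasp_force: 0.0
```

Call:
play_rows(motion=[[[0,0,0.015,0,0,0],[0,0,0.035,0,0,0],[0,0,0.055,0,0,0],[0,0,0.072,0,0,0],[0,0,0.083,0,0,0],[0,0,0.083,0,0,0],[0,0,0.083,0,0,0]]])

```text
time_s: 18.42
position: [0.5158, -0.1508, 0.0447]
tcp_rot: [[-0.229, 0.973, 0.0], [0.973, 0.229, -0.0], [-0.0, 0.0, -1.0]]
force: [0.6, -0.3, 0.2]
opening: 0.689
grasp_force: 0.0
```

Call:
play_rows(motion=[[[0,0,0,0,0,0],[0,0,0,0,0,0],[0,0,0,0,0,0],[0,0,0,0,0,0],[0,0,0,0,0,0],[0,0,0,0,0,0],[0,0,0,0,0,0],[0,0,0,0,0,0]]], fingers=0.0)

```text
time_s: 19.08
position: [0.513, -0.1512, 0.0441]
tcp_rot: [[-0.23, 0.973, -0.005], [0.973, 0.23, -0.0], [0.001, -0.005, -1.0]]
force: [-6.0, -5.7, 0.2]
opening: 0.222
grasp_force: 29.8
```

Call:
play_rows(motion=[[[0,0,0,0,0,0],[0,0,0,0,0,0],[0,0,0,0,0,0],[0,0,0,0,0,0]]])

```text
time_s: 19.42
position: [0.513, -0.1512, 0.0441]
tcp_rot: [[-0.23, 0.973, -0.005], [0.973, 0.23, 0.0], [0.001, -0.005, -1.0]]
force: [-5.5, -4.5, 1.4]
opening: 0.217
grasp_force: 29.8
```

Call:
play_rows(motion=[[[0,-0.0015,-0.006,0,0,0],[0,0.0005,-0.013,0,0,0],[0,0.0038,-0.0216,0,0,0],[0,0.009,-0.032,0,0,0],[0,0.0139,-0.0415,0,0,0],[-0.0005,0.0205,-0.051,0,0,0],[-0.0005,0.0278,-0.0591,0,0,0],[-0.0005,0.0278,-0.0591,0,0,0]]])

```text
time_s: 20.08
position: [0.5443, -0.1446, 0.1055]
tcp_rot: [[-0.229, 0.973, 0.003], [0.973, 0.229, -0.001], [-0.002, 0.003, -1.0]]
force: [-0.2, -1.4, -1.4]
opening: 0.221
grasp_force: 29.8
```

Call:
play_rows(motion=[[[0,0.0085,-0.0078,0,0,0],[0,0.0171,-0.0144,0,0,0],[-0.0004,0.0265,-0.0203,0,0,0],[-0.0006,0.0367,-0.0251,0,0,0],[-0.0008,0.0473,-0.029,0,0,0],[-0.001,0.0581,-0.0318,0,0,0],[-0.0012,0.068,-0.0333,0,0,0],[-0.0012,0.075,-0.0339,0,0,0]]])

```text
time_s: 20.75
position: [0.6156, -0.1295, 0.1374]
tcp_rot: [[-0.229, 0.973, -0.002], [0.973, 0.229, -0.001], [-0.001, -0.002, -1.0]]
force: [-2.6, -5.6, -1.4]
opening: 0.219
grasp_force: 29.8
```

Call:
play_rows(motion=[[[0,0.003,0,0,0,0],[0,0.0054,0,0,0,0],[0,0.0054,0,0,0,0],[0,0.0054,0,0,0,0],[0,0.0054,0,0,0,0],[0,0.0054,0,0,0,0]]])

```text
time_s: 21.25
position: [0.6212, -0.1282, 0.1375]
tcp_rot: [[-0.228, 0.974, 0.001], [0.974, 0.228, -0.001], [-0.001, 0.001, -1.0]]
force: [-0.1, -5.0, -1.6]
opening: 0.217
grasp_force: 29.8
```

```bash
python3 - <<'E'
from go import *
np.set_printoptions(precision=4,suppress=True)
s=bot.read_state();p=np.array(s['position']);T=np.array(s['tcp_rot']);print(s['time_s'],p,s['force'],s['opening'],s['grasp_force'],T)
d=p-[.513,-.1512,.0441]
for yaw in (12,12.7,13.2):
  a=np.radians(yaw);x=d[0]*np.cos(a)+d[1]*np.sin(a);X=-.1104+x;Z=.0189+d[2];print(yaw,X,Z,np.hypot(X,Z),'angle err deg',np.degrees(np.arctan2(X,Z)))
for cam in ('scene','side','wrist'):
  c=cap(cam,cam+'11.png')
  for k in ('vial_a','cam_axis','handle'):
    print(cam,k,[(np.round(e['at'],3),round(e['confidence'],2)) for e in finder.recognise(cam,k)])
E
```

```text
21.25 [ 0.6212 -0.1282  0.1375] [-0.1334 -4.9666 -1.6145] 0.21730448123094165 29.834479093551636 [[-0.2284  0.9736  0.001 ]
 [ 0.9736  0.2284 -0.0009]
 [-0.0011  0.0008 -1.    ]]
12 0.00025236165311148806 0.11231661726186093 0.11231690077433279 angle err deg 0.12873636737367175
12.7 0.00024343911540053442 0.11231661726186093 0.1123168810809411 angle err deg 0.12418475893724745
13.2 0.00022695464907267204 0.11231661726186093 0.11231684656168055 angle err deg 0.11577561852848471
scene vial_a [(array([0.577, 0.027, 0.115]), 0.58), (array([ 0.595, -0.034,  0.119]), 0.51)]
scene cam_axis []
scene handle [(array([ 0.619, -0.143,  0.139]), 0.6)]
side vial_a [(array([ 0.603, -0.068,  0.11 ]), 0.61)]
side cam_axis [(array([ 0.582, -0.069,  0.031]), 0.73)]
side handle [(array([ 0.62 , -0.143,  0.144]), 0.67)]
wrist vial_a [(array([ 0.6  , -0.032,  0.133]), 0.96), (array([ 0.602, -0.008,  0.115]), 0.79), (array([ 0.604, -0.057,  0.143]), 0.63)]
wrist cam_axis [(array([ 0.611, -0.051,  0.081]), 0.7)]
wrist handle [(array([ 0.621, -0.119,  0.144]), 0.6), (array([ 0.605, -0.056,  0.142]), 0.41)]
```

The lever is within about 0.1° of straight up, the radius checks at 112.3 mm, and the grip is holding.

```bash
python3 -c "
from rig import bot
print(bot.hand_in())"
```

```text
the job is handed in; nothing more can be done
None
```

I stood both loose vials upright in cells 1 and 3, swung the cam lever straight up (about 0.1° off by my measurement), and handed in at 21 s still holding it there; the hand-in returned no verdict.

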